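Move three moulded samples on to their next check

TASK

Three moulded samples are going round the checks and have to change places: put the rectangular cover from the scale in the middle of the turntable, the gear wheel from the turntable in the middle of the stone plate, and the bobbin from the plate in the middle of the scale's pan. The blue tray is free for parking one meanwhile; samples never go on the bare bench. Set each down gently the way up it is now, without dropping or tipping it, let go, and leave the bin, the caliper and the check weight where they are.

Things in the scene. Friction and masses are not known exactly. Their poses are not given: they have to be found in the camera images.
- cover: moulded housing cover, mid-grey plastic: a rectangular block 96 mm long (its x) by 56 mm wide (its y) by 30 mm high, with five dark vent slots and four screw holes on top; about 70 g. Origin at the centre of its underside, z up. It starts on the scale, turned anyhow. Pinch it across its 56 mm width.
- gear: moulded gear wheel, ivory plastic: toothed rim 70 mm in diameter and 14 mm high, with a round hub 24 mm in diameter standing up in the middle to 34 mm above the underside; about 60 g. Origin at the centre of its underside, z up. It starts on the turntable. Pinch the part of the hub that stands above the rim (14 to 34 mm up).
- bobbin: moulded coil bobbin, ivory plastic, standing on end: two round flanges 52 mm in diameter and 5 mm thick at bottom and top (39 to 44 mm up), drum between them 30 mm in diameter, 44 mm high in all; about 50 g. Origin at the centre of its underside, z up. It starts on the stone plate. Pinch it across the upper flange.
- scale: white bench scale, fixed, with a flat stainless pan 130 mm (its x) by 150 mm (its y), rigid, no rim; pan top 52 mm above the bench. Origin on the bench under the centre of the pan, z up; the panel with the display is on its -x side, reaching 135 mm from the origin and 46 mm high at most.
- plate: dark grey stone surface plate, fixed, a square block 150 by 150 mm, flat top 46 mm above the bench. Origin on the bench under its centre, z up.
- turntable: inspection turntable, fixed base: round black disc 132 mm in diameter on a black foot, flat top 30 mm above the bench; the disc turns by hand about its centre with slight drag. Origin on the bench under its centre, z up.
- tray: shallow blue parking tray, fixed, empty at the start: 170 by 170 mm outside, walls 4 mm thick reaching 24 mm above the bench, flat inner floor 162 by 162 mm at 11 mm above the bench. Origin on the bench under its centre, z up.
- bin: bystander: yellow open bin with moulded caps in it, 100 (its x) by 140 (its y) by 60 mm high, loose. Origin at the centre of its underside.
- caliper: bystander: digital caliper lying flat on the bench, 235 mm long along its y, 16 mm high at most, jaws to its -x, loose. Origin at bench level under the middle of its beam.
- weight: bystander: 500 g stainless check weight, 38 mm in diameter, 72 mm high, loose. Origin at the centre of its underside.
Things that resemble listed ones, but are neither listed nor needed, are in the scene too. Leave any pink or red look-alike of the gear alone. What is shaped like the bobbin but black is not meant.

How it is judged:
By the outcome, as a careful person would: the job done as asked, in the order asked, and still so for the second after the job is handed in, with the robot touching nothing.
It also fails if it takes over 102 s, if anything falls off the work surface, if the arm or the gripper's body presses on something with over 40 N, if the wrist force passes 120 N, or if a joint passes its speed limit or range.

ROBOT

A 6-joint arm with a two-finger parallel gripper is mounted at the origin on the work surface. World frame = base frame: x ahead of the robot, y to its left, z up, the work surface at z = 0. Lengths are in m, angles in degrees, forces in N, time in s.
With the tool pointing down it reaches from about 0.375 to 0.9 m from the base axis. Payload 3.1 kg.
Tool frame: the origin (TCP) lies midway between the tips of the shut fingers; the grasp point (between the pads) lies 19 mm behind it (bot.hold_point_z is the distance from the TCP to the grasp point, in m); z points along the fingers, y is the line along which they close (so a half turn about z gives the same grasp; the last joint's range is limited). The gripper opens to 87 mm and grips with 3 to 60 N. Pads are 19 mm wide; open, the fingers measure 117 mm over their backs; the gripper's body (75 mm by 190 mm) begins 51 mm behind the grasp point.
Start: joints at [-86.774, 30.224, 82.088, -0, 67.689, -10.227], TCP at [0.145, -0.608, 0.223] pointing down, gripper open.
Joint ranges: [-176.69, 176.69], [-43.24, 126.21], [12.49, 139.97], [-82, 262], [0, 151.66], [-163.58, 163.58]. Speed limits (degrees/s): [159.86, 159.86, 180, 180, 180, 180].

INTERFACE

Orientations are given as a 3x3 rotation matrix whose columns are the frame's x, y, z axes.
In Python, from rig import read_state, optics, order, bot gives the robot as it stands.
- The arm moves only by the tool drive_tool, never from a script. Its argument "steps" is a list of rows, each a list of 7 numbers: the finger opening in mm, from 0 to 87, then the shift along the tool's x, y, z normalised to -1 to 1, where 1 is 0.12 m, then the turn, a rotation vector about the tool's x, y, z normalised to -1 to 1, where 1 is 1.5 rad. In form: [[jaw, tx, ty, tz, ax, ay, az], ...]. A call has 1 to 8 rows; each row is the pose to reach, as a shift and turn from the pose commanded when the call began, along the tool's axes at that moment; what a row does not reach only later rows make up. A row lasts 1/10 s, in which the tool goes at most 50 mm and 8.59 degrees, less where a joint would pass 70% of its speed; a pose out of reach is approached as far as the arm can. A call with a number of a shift or a turn outside -1 to 1 is refused whole. A call with a gripper value outside its range is refused whole. The fingers move at their own pace and stop on an object; the grip force is fixed at half the most. Time passes only in rows, so rows that repeat a pose let the fingers close. It gives the time, the measured TCP pose, the force, the opening and the grip force at its end, in the units of the state.
- read_state(): the state, without advancing time (a new reading comes with each control period).
- optics.capture(name): name is "scene" or "top" or "wrist"; returns a dict with "color" (400x640x3 uint8, blue, green, red), "range_z" (400x640 float32, m along the optical axis (not along the pixel's ray), 0 where there is no reading), "fx", "fy", "cx", "cy" (pixels), "rvec" (rotation vector, rad) and "tvec" (3), from world to camera coordinates, as OpenCV has them. Camera axes: x right, y down, z forward; pixel columns grow to the right and rows downward; lengths in m; the calibration is good to about 2 mm. A picture is of the moment at which its call begins.
- order.hand_in(): hands the job in; it is judged then, once.
The state is a dict: "time_s": time; "joint_positions": joint angles; "qvel": joint speeds; "tau": joint torques, N m; "position": TCP position; "tcp_rot": TCP orientation; "force": force on the tool from outside, world axes, zero at the start; "moment": the same for the moment, N m; "opening": opening from 0.0 (shut) to 1.0 (fully open); "grasp_force": force on a finger pad.
Only numpy, scipy, OpenCV 4.12 (cv2) and the standard library are available. Lean on these libraries where they do the work, as an engineer would, in place of code of your own. Each camera call takes 0.05 s, during which the arm holds its last target. There are 200 camera calls.

## Working session

There is one attempt and no reset: what is moved stays moved. The work goes in short steps, Python scripts to look and compute and a tool call to move; the robot and the scene stay as the last step left them, time stands still between calls to the robot, and variables do not carry over. Pictures are saved under pics/ and viewed, at most 14 in all, crops included, and the job is handed in when it is done.

Besides the shell and the picture viewer there is one more tool, called after ">>>" as name(argument=value, ...), one argument or row to a line, values as JSON. drive_tool: Moves the arm, as the interface text tells. Scaled input: -1 to 1 covers 0.12 m each way for a shift and 1.5 rad each way for a turn. Its arguments: {"type":"object","properties":{"steps":{"type":"array"}},"required":["steps"]}

```bash
ls; mkdir -p pics; cat > h.py <<'E'
import numpy as np, cv2
from rig import read_state, optics, order, bot
def cap(n):
    c=optics.capture(n); R,_=cv2.Rodrigues(np.array(c["rvec"],float)); t=np.array(c["tvec"],float).ravel()
    z=c["range_z"].astype(float); v,u=np.mgrid[:z.shape[0],:z.shape[1]]
    P=np.stack([(u-c["cx"])/c["fx"]*z,(v-c["cy"])/c["fy"]*z,z],-1)
    W=(P-t)@R; W[z==0]=np.nan
    return c["color"],W,R,t,c
E
python3 - <<'E'
from h import *
for n in("top","scene"):
    I,W,R,t,c=cap(n); cv2.imwrite(f"pics/{n}0.png",I); np.save(n+"W",W); np.save(n+"I",I); print(n,-R.T@t,c["fx"])
print(read_state(),bot.hold_point_z)
E
```

```text
pics
top [ 0.46206232 -0.00400932  1.07246125] 421.413422134672
scene [1.39239263 0.28870752 0.98134067] 517.449933740368
{'time_s': 0.1, 'joint_positions': array([-8.67762444e+01,  3.02727455e+01,  8.21493662e+01, -5.35036038e-04,
        6.76901233e+01, -1.02280662e+01]), 'qvel': array([ 0.00200479, -0.14095428, -0.11438608, -0.01688129,  0.01162577,
        0.01390945]), 'tau': array([-3.93262308e-04, -4.40986061e+01, -1.77151251e+01,  6.33732369e-02,
        5.34054777e-02, -5.09724418e-05]), 'position': array([ 0.14537214, -0.60717433,  0.2216773 ]), 'tcp_rot': array([[ 9.72565067e-01,  2.32630988e-01, -1.18783269e-04],
       [ 2.32630771e-01, -9.72563161e-01,  1.95528157e-03],
       [ 3.39334851e-04, -1.92927119e-03, -9.99998081e-01]]), 'force': array([-0.5138209 , -0.17077888,  0.50078594]), 'moment': array([ 0.01696773, -0.02534044, -0.00126193]), 'grasp_force': 0.0, 'opening': 1.0013865384959708} 0.0187
```

View pics/top0.png

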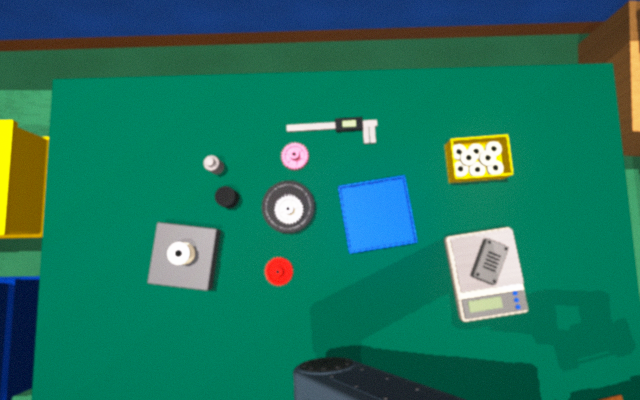

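View pics/scene0.png

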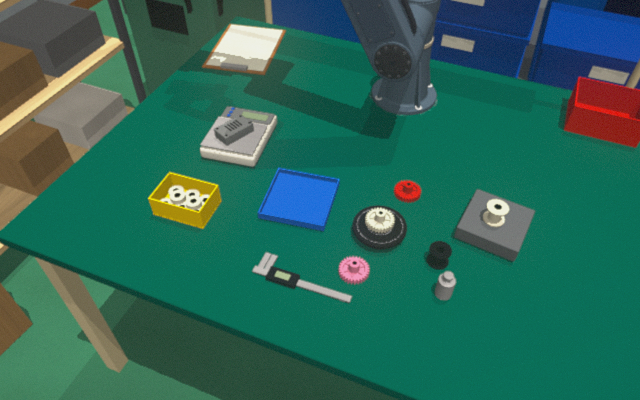

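Top view: the bobbin is on the plate at (181,253), with a black look-alike at (227,197). The ivory gear is on the turntable at (289,208), with a pink look-alike at (294,155) and a red one at (278,271). The cover is on the scale at (490,261) and the tray is at (378,215). The ivory bobbin on the plate and the ivory gear on the turntable fit the description by both colour and location. Next I measure and confirm with an enlarged crop.

```bash
python3 - <<'E'
from h import *
W=np.load("topW.npy"); I=np.load("topI.npy")
def reg(name,u0,v0,r,zlo,zhi,rect=False):
    S=W[v0-r:v0+r,u0-r:u0+r].reshape(-1,3); S=S[(S[:,2]>zlo)&(S[:,2]<zhi)]
    p=S[:,:2].astype(np.float32); 
    (cx,cy),(w,h),a=cv2.minAreaRect(p); (ex,ey),er=cv2.minEnclosingCircle(p)
    print(name,len(p),"med z %.4f"%np.median(S[:,2]),"mean",p.mean(0).round(4),"rect",np.round([cx,cy,w,h],4),"ang %.1f"%a,"circ",np.round([ex,ey,er],4))
reg("plate",184,256,45,.036,.056)
reg("bobbin top",181,253,25,.08,.1)
reg("turntable",289,208,32,.022,.037)
reg("gear rim",289,208,32,.039,.05)
reg("gear hub",289,208,32,.055,.075)
reg("pan",486,262,44,.0485,.058)
reg("cover",490,261,32,.072,.09)
reg("tray wall",378,215,46,.017,.03)
reg("tray floor",378,215,46,.006,.016)
a=cv2.resize(I[180:290,140:330],None,fx=3.5,fy=3.5,interpolation=2)[:,:]
b=cv2.resize(I[215:325,430:540],None,fx=3.5,fy=3.5,interpolation=2); b=cv2.resize(b,None,fx=.9,fy=1)
o=np.vstack([a[:, :665],]); cv2.imwrite("pics/crop1.png",o)
E
```

```text
plate 3413 med z 0.0461 mean [0.4638 0.3605] rect [0.4652 0.3633 0.1515 0.1501] ang 82.3 circ [0.4652 0.3629 0.1039]
bobbin top 390 med z 0.0902 mean [0.4714 0.3556] rect [0.4717 0.3557 0.0508 0.0487] ang 88.8 circ [0.4715 0.3561 0.026 ]
turntable 1581 med z 0.0304 mean [0.5848 0.1061] rect [0.5826 0.1055 0.1302 0.1303] ang 75.3 circ [0.5829 0.1055 0.066 ]
gear rim 432 med z 0.0429 mean [0.5733 0.102 ] rect [0.5734 0.1021 0.0677 0.0687] ang 15.8 circ [0.5738 0.1023 0.0353]
gear hub 82 med z 0.0642 mean [0.5732 0.1019] rect [0.5732 0.1022 0.0225 0.0226] ang 60.5 circ [0.5739 0.1019 0.0121]
pan 2413 med z 0.0527 mean [ 0.4381 -0.3656] rect [ 0.4175 -0.3721  0.1782  0.1514] ang 7.7 circ [ 0.4204 -0.3706  0.1118]
cover 1062 med z 0.0825 mean [ 0.4397 -0.3669] rect [ 0.4398 -0.3689  0.0576  0.096 ] ang 66.7 circ [ 0.4397 -0.3678  0.0532]
tray wall 499 med z 0.0238 mean [ 0.5639 -0.1209] rect [ 0.561  -0.1169  0.1703  0.1704] ang 8.2 circ [ 0.5602 -0.1173  0.118 ]
tray floor 4120 med z 0.0115 mean [ 0.5604 -0.1173] rect [ 0.5571 -0.1112  0.2078  0.2024] ang 5.1 circ [ 0.5676 -0.1215  0.1275]
```

View pics/crop1.png

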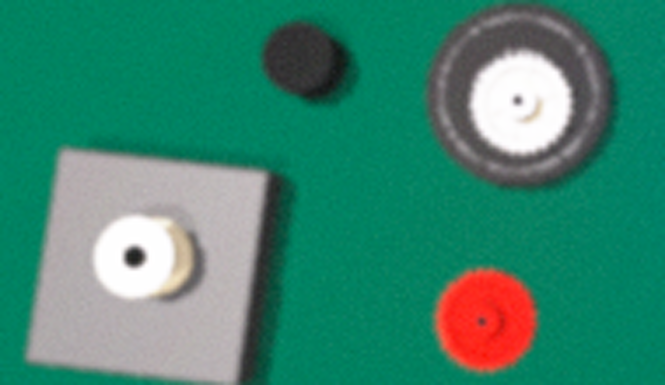

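Confirmed: the ivory bobbin on the plate, and the ivory gear on the black disc; the red, pink and black look-alikes are elsewhere. First move: set tool yaw to 0 and start travelling. I also refine the pan centre.

>>> drive_tool(
  steps=[
    [87,0,0,0,0,0,0.08],
    [87,0,0,0,0,0,0.1565],
    [87,0,0,0,0,0,0.1565],
    [87,0,0,0,0,0,0.1565],
  ],
)

```text
time_s: 0.5
position: [0.1454, -0.6076, 0.2222]
tcp_rot: [[1.0, 0.003, -0.0], [0.003, -1.0, 0.001], [-0.0, -0.001, -1.0]]
force: [-1.5, -0.4, 0.2]
opening: 1.0
grasp_force: 0.0
```

```bash
python3 - <<'E'
from h import *
W=np.load("topW.npy")
S=W[215:330,430:540].reshape(-1,3); S=S[S[:,2]>.02]
a=np.radians(7.7)
for yaw in(7.0,7.7,8.4):
    a=np.radians(yaw); ex=np.array([np.cos(a),np.sin(a)]); ey=np.array([-np.sin(a),np.cos(a)])
    o=np.array([.44,-.369]); q=(S[:,:2]-o)@np.c_[ex,ey]
    print(yaw,"x",np.percentile(q[:,0],[0,.3,99.7,100]).round(4),"y",np.percentile(q[:,1],[0,.5,99.5,100]).round(4))
a=np.radians(7.7); q=(S[:,:2]-o)@np.c_[np.array([np.cos(a),np.sin(a)]),np.array([-np.sin(a),np.cos(a)])]
for b in np.arange(-.14,.08,.01):
    m=(q[:,0]>b)&(q[:,0]<b+.01); print("%.2f z %.4f y %s"%(b,np.median(S[m,2]),np.percentile(q[m,1],[2,98]).round(3)),end="; ")
print(read_state()["tcp_rot"].round(4),read_state()["position"],read_state()["time_s"])
E
```

```text
7.0 x [-0.1331 -0.1318  0.0711  0.0726] y [-0.08   -0.0748  0.0803  0.0817]
7.7 x [-0.1333 -0.1317  0.0711  0.072 ] y [-0.0787 -0.0741  0.0803  0.0812]
8.4 x [-0.1336 -0.1316  0.0711  0.0722] y [-0.0777 -0.0739  0.0809  0.0817]
  return _methods._mean(a, axis=axis, dtype=dtype,
  ret = ret.dtype.type(ret / rcount)
Traceback (most recent call last):
IndexError: index -1 is out of bounds for axis 0 with size 0
```

>>> drive_tool(
  steps=[
    [87,0.28,-0.28,0,0,0,0],
    [87,0.56,-0.56,0,0,0,0],
    [87,0.84,-0.84,0,0,0,0],
    [87,1,-1,0,0,0,0],
  ],
)

```text
time_s: 0.9
position: [0.2672, -0.4846, 0.2224]
tcp_rot: [[1.0, 0.004, 0.0], [0.004, -1.0, 0.002], [0.0, -0.002, -1.0]]
force: [0.3, 0.3, -0.2]
opening: 1.001
grasp_force: 0.0
```

>>> drive_tool(
  steps=[
    [87,0.28,-0.28,0,0,0,0],
    [87,0.56,-0.56,0,0,0,0],
    [87,0.84,-0.84,0,0,0,0],
    [87,1,-1,0,0,0,0],
  ],
)

```text
time_s: 1.3
position: [0.3871, -0.3648, 0.2226]
tcp_rot: [[1.0, 0.004, 0.0], [0.004, -1.0, 0.001], [0.0, -0.001, -1.0]]
force: [0.4, -0.4, 0.1]
opening: 1.001
grasp_force: 0.0
```

>>> drive_tool(
  steps=[
    [87,0.24,-0.33,0,0,0,0],
    [87,0.48,-0.66,0,0,0,0],
    [87,0.72,-1,0,0,0,0],
    [87,0.72,-1,0,0,0,0],
  ],
)

```text
time_s: 1.7
position: [0.4741, -0.2424, 0.2225]
tcp_rot: [[1.0, 0.009, 0.001], [0.009, -1.0, 0.002], [0.001, -0.002, -1.0]]
force: [-1.3, 0.2, -1.0]
opening: 1.001
grasp_force: 0.0
```

>>> drive_tool(
  steps=[
    [87,0,-0.34,0,0,0,0],
    [87,0,-0.67,0,0,0,0],
    [87,0,-1,0,0,0,0],
  ],
)

```text
time_s: 2.0
position: [0.4715, -0.1272, 0.2225]
tcp_rot: [[1.0, 0.001, -0.0], [0.001, -1.0, -0.0], [-0.0, 0.0, -1.0]]
force: [0.8, -0.3, -0.3]
opening: 0.995
grasp_force: 0.0
```

>>> drive_tool(
  steps=[
    [87,0,-0.34,0,0,0,0],
    [87,0,-0.67,0,0,0,0],
    [87,0,-1,0,0,0,0],
  ],
)

```text
time_s: 2.3
position: [0.4716, -0.0071, 0.2227]
tcp_rot: [[1.0, 0.001, 0.0], [0.001, -1.0, -0.0], [0.0, 0.0, -1.0]]
force: [0.0, 0.3, -0.5]
opening: 0.999
grasp_force: 0.0
```

>>> drive_tool(
  steps=[
    [87,0,-0.34,0,0,0,0],
    [87,0,-0.67,0,0,0,0],
    [87,0,-1,0,0,0,0],
    [87,0,-1,0,0,0,0],
  ],
)

```text
time_s: 2.7
position: [0.4713, 0.1154, 0.2226]
tcp_rot: [[1.0, 0.007, 0.0], [0.007, -1.0, 0.001], [0.0, -0.001, -1.0]]
force: [-0.2, -0.1, -0.1]
opening: 0.994
grasp_force: 0.0
```

>>> drive_tool(
  steps=[
    [87,0,-0.34,0,0,0,0],
    [87,0,-0.67,0,0,0,0],
    [87,0,-1,0,0,0,0],
  ],
)

```text
time_s: 3.0
position: [0.4724, 0.2319, 0.2226]
tcp_rot: [[1.0, -0.0, 0.0], [-0.0, -1.0, -0.001], [0.0, 0.001, -1.0]]
force: [1.5, -1.4, -0.2]
opening: 1.001
grasp_force: 0.0
```

>>> drive_tool(
  steps=[
    [87,0,-0.34,0,0,0,0],
    [87,0,-0.67,0,0,0,0],
    [87,0,-1,0,0,0,0],
    [87,0,-1,0,0,0,0],
    [87,0,-1,0,0,0,0],
  ],
)

```text
time_s: 3.5
position: [0.4721, 0.3514, 0.2221]
tcp_rot: [[1.0, 0.002, -0.0], [0.002, -1.0, -0.001], [-0.0, 0.001, -1.0]]
force: [0.0, -0.4, 0.3]
opening: 0.999
grasp_force: 0.0
```

```bash
cat >> h.py <<'E'
def reg(name,W,c,r,zlo,zhi):
    S=W.reshape(-1,3); S=S[(np.hypot(S[:,0]-c[0],S[:,1]-c[1])<r)&(S[:,2]>zlo)&(S[:,2]<zhi)]
    if len(S)<10: print(name,"few",len(S)); return
    p=S[:,:2].astype(np.float32); (cx,cy),(w,h),a=cv2.minAreaRect(p); (ex,ey),er=cv2.minEnclosingCircle(p)
    print(name,len(p),"z %.4f"%np.median(S[:,2]),"mean",p.mean(0).round(4),"rect",np.round([cx,cy,w,h],4),"ang %.1f"%a,"circ",np.round([ex,ey,er],4))
E
python3 - <<'E'
from h import *
I,W,*_=cap("wrist"); cv2.imwrite("pics/w1.png",I)
reg("bobbin",W,(.4717,.3557),.04,.085,.1); reg("plate",W,(.465,.363),.12,.04,.052)
print(read_state()["position"])
E
```

```text
bobbin 2100 z 0.0922 mean [0.4742 0.3587] rect [0.4735 0.3587 0.0508 0.051 ] ang 47.5 circ [0.4733 0.3586 0.026 ]
plate 14876 z 0.0481 mean [0.4738 0.367 ] rect [0.4674 0.3662 0.1505 0.1496] ang 82.3 circ [0.4679 0.3661 0.1041]
[0.47195948 0.35068653 0.22214529]
```

View pics/w1.png

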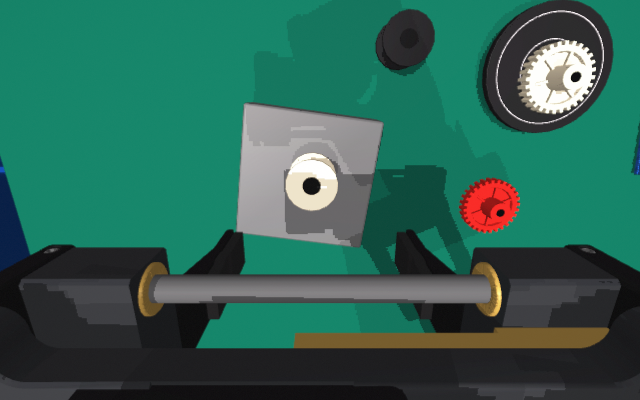

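Wrist view: the bobbin is centred at about (311,187) between the open fingers, and the red gear and turntable are well clear. The two cameras agree within 3 mm. I now descend.

>>> drive_tool(
  steps=[
    [87,0.008,-0.042,0.25,0,0,0],
    [87,0.008,-0.042,0.5,0,0,0],
    [87,0.008,-0.042,0.75,0,0,0],
    [87,0.008,-0.042,0.9,0,0,0],
    [87,0.008,-0.042,1,0,0,0],
    [87,0.008,-0.042,1,0,0,0],
  ],
)

```text
time_s: 4.15
position: [0.4722, 0.3552, 0.1011]
tcp_rot: [[1.0, -0.002, -0.003], [-0.002, -1.0, -0.002], [-0.003, 0.002, -1.0]]
force: [-0.3, 0.1, -0.6]
opening: 0.996
grasp_force: 0.0
```

>>> drive_tool(
  steps=[
    [87,0,0,0.15,0,0,0],
    [87,0,0,0.28,0,0,0],
    [87,0,0,0.28,0,0,0],
    [70,0,0,0.28,0,0,0],
    [60,0,0,0.28,0,0,0],
    [54,0,0,0.28,0,0,0],
    [48,0,0,0.28,0,0,0],
    [40,0,0,0.28,0,0,0],
  ],
)

```text
time_s: 4.95
position: [0.473, 0.3574, 0.0694]
tcp_rot: [[1.0, 0.0, 0.001], [0.0, -1.0, 0.0], [0.001, -0.0, -1.0]]
force: [-0.1, -0.1, 0.3]
opening: 0.632
grasp_force: 0.0
```

>>> drive_tool(
  steps=[
    [40,0,0,0,0,0,0],
    [40,0,0,0,0,0,0],
  ],
)

```text
time_s: 5.15
position: [0.4729, 0.3574, 0.0693]
tcp_rot: [[1.0, 0.0, 0.0], [0.0, -1.0, 0.0], [0.0, -0.0, -1.0]]
force: [-0.0, -0.2, 2.5]
opening: 0.569
grasp_force: 30.0
```

```bash
python3 - <<'E'
from h import *
I,W,*_=cap("wrist");reg("w bobbin",W,(.4717,.3557),.04,.085,.1); 
I,W,*_=cap("top");reg("t bobbin",W,(.4717,.3557),.045,.085,.1); 
cv2.imwrite("pics/t2.png",I); s=read_state(); print(s["position"],s["force"],s["opening"],s["grasp_force"])
E
```

```text
w bobbin 5545 z 0.0922 mean [0.4818 0.3571] rect [0.4783 0.3526 0.0546 0.0585] ang 33.4 circ [0.4819 0.3572 0.0351]
t bobbin 84 z 0.0907 mean [0.4731 0.3567] rect [0.4739 0.3567 0.0394 0.0112] ang 1.2 circ [0.4739 0.356  0.0201]
[0.4728987  0.35740361 0.06929098] [-0.6034664   0.36722645  2.87790855] 0.5671358205092394 30.00065267086029
```

>>> drive_tool(
  steps=[
    [40,0,0,-0.08,0,0,0],
    [40,0,0,-0.25,0,0,0],
    [40,0,0,-0.5,0,0,0],
    [40,0,0,-0.75,0,0,0],
    [40,0,0,-0.92,0,0,0],
    [40,0,0,-1,0,0,0],
    [40,0,0,-1,0,0,0],
  ],
)

```text
time_s: 5.95
position: [0.4734, 0.3576, 0.1904]
tcp_rot: [[1.0, 0.0, 0.003], [0.0, -1.0, 0.001], [0.003, -0.001, -1.0]]
force: [0.1, 1.2, -0.5]
opening: 0.569
grasp_force: 30.0
```

>>> drive_tool(
  steps=[
    [40,0.01,0.1,0,0,0,0],
    [40,0.05,0.3,0,0,0,0],
    [40,0.1,0.55,0,0,0,0],
    [40,0.15,0.8,0,0,0,0],
    [40,0.18,1,0,0,0,0],
  ],
)

```text
time_s: 6.45
position: [0.4934, 0.2346, 0.1871]
tcp_rot: [[1.0, -0.001, -0.004], [-0.001, -1.0, -0.002], [-0.004, 0.002, -1.0]]
force: [0.4, 0.5, -0.4]
opening: 0.569
grasp_force: 30.0
```

>>> drive_tool(
  steps=[
    [40,0.05,0.25,0,0,0,0],
    [40,0.1,0.5,0,0,0,0],
    [40,0.15,0.75,0,0,0,0],
    [40,0.18,1,0,0,0,0],
  ],
)

```text
time_s: 6.85
position: [0.5149, 0.1151, 0.1873]
tcp_rot: [[1.0, -0.0, -0.004], [-0.0, -1.0, -0.0], [-0.004, 0.0, -1.0]]
force: [0.3, 0.4, -2.0]
opening: 0.572
grasp_force: 30.0
```

>>> drive_tool(
  steps=[
    [40,0.05,0.25,0,0,0,0],
    [40,0.1,0.5,0,0,0,0],
    [40,0.15,0.75,0,0,0,0],
    [40,0.18,1,0,0,0,0],
  ],
)

```text
time_s: 7.25
position: [0.5363, -0.0046, 0.1872]
tcp_rot: [[1.0, -0.0, -0.004], [-0.0, -1.0, 0.0], [-0.004, -0.0, -1.0]]
force: [0.7, -0.4, -0.5]
opening: 0.569
grasp_force: 30.0
```

>>> drive_tool(
  steps=[
    [40,0.05,0.25,0,0,0,0],
    [40,0.1,0.5,0,0,0,0],
    [40,0.15,0.7,0,0,0,0],
    [40,0.19,0.87,0,0,0,0],
    [40,0.19,0.95,0,0,0,0],
    [40,0.19,0.95,0,0,0,0],
    [40,0.19,0.95,0,0,0,0],
  ],
)

```text
time_s: 7.95
position: [0.5591, -0.1161, 0.1881]
tcp_rot: [[1.0, -0.0, -0.002], [-0.0, -1.0, 0.001], [-0.002, -0.001, -1.0]]
force: [-0.5, -0.4, -0.3]
opening: 0.568
grasp_force: 30.0
```

>>> drive_tool(
  steps=[
    [40,0,0,0.1,0,0,0],
    [40,0,0,0.3,0,0,0],
    [40,0,0,0.5,0,0,0],
    [40,0,0,0.7,0,0,0],
    [40,0,0,0.88,0,0,0],
    [40,0,0,1,0,0,0],
    [40,0,0,1,0,0,0],
  ],
)

```text
time_s: 8.65
position: [0.5581, -0.1148, 0.0662]
tcp_rot: [[1.0, 0.002, -0.006], [0.002, -1.0, 0.003], [-0.006, -0.003, -1.0]]
force: [-0.4, 0.9, 0.1]
opening: 0.564
grasp_force: 30.0
```

>>> drive_tool(
  steps=[
    [40,0,0,0.1,0,0,0],
    [40,0,0,0.2,0,0,0],
    [40,0,0,0.25,0,0,0],
    [40,0,0,0.27,0,0,0],
    [40,0,0,0.28,0,0,0],
    [40,0,0,0.285,0,0,0],
    [40,0,0,0.285,0,0,0],
    [40,0,0,0.285,0,0,0],
  ],
)

```text
time_s: 9.45
position: [0.5606, -0.1169, 0.0351]
tcp_rot: [[1.0, -0.0, 0.001], [-0.0, -1.0, -0.0], [0.001, 0.0, -1.0]]
force: [-0.9, -0.5, -0.3]
opening: 0.566
grasp_force: 30.0
```

>>> drive_tool(
  steps=[
    [40,0,0,0.004,0,0,0],
    [40,0,0,0.007,0,0,0],
    [40,0,0,0.007,0,0,0],
    [56,0,0,0.007,0,0,0],
    [65,0,0,0.007,0,0,0],
    [75,0,0,0.007,0,0,0],
    [87,0,0,0.007,0,0,0],
    [87,0,0,0.007,0,0,0],
  ],
)

```text
time_s: 10.25
position: [0.5603, -0.1167, 0.0338]
tcp_rot: [[1.0, 0.0, -0.0], [0.0, -1.0, 0.0], [-0.0, -0.0, -1.0]]
force: [0.4, 0.9, 0.4]
opening: 0.916
grasp_force: 0.0
```

>>> drive_tool(
  steps=[
    [87,0,0,-0.1,0,0,0],
    [87,0,0,-0.3,0,0,0],
    [87,0,0,-0.6,0,0,0],
    [87,0,0,-0.9,0,0,0],
    [87,0,0,-1,0,0,0],
  ],
)

```text
time_s: 10.75
position: [0.5626, -0.1176, 0.1584]
tcp_rot: [[1.0, 0.0, 0.007], [0.0, -1.0, -0.003], [0.007, 0.003, -1.0]]
force: [0.9, 0.1, -0.6]
opening: 0.996
grasp_force: 0.0
```

>>> drive_tool(
  steps=[
    [87,0.05,-0.34,-0.25,0,0,0],
    [60,0.1,-0.67,-0.3,0,0,0],
    [60,0.1,-1,-0.3,0,0,0],
    [60,0.1,-1,-0.3,0,0,0],
  ],
)

```text
time_s: 11.15
position: [0.5712, 0.0078, 0.1902]
tcp_rot: [[1.0, 0.005, -0.001], [0.005, -1.0, 0.002], [-0.001, -0.002, -1.0]]
force: [0.5, -0.0, 0.3]
opening: 0.81
grasp_force: 0.0
```

```bash
python3 - <<'E'
from h import *
I,W,*_=cap("wrist");cv2.imwrite("pics/w3.png",I)
reg("w bobbin",W,(.5606,-.117),.04,.047,.07); reg("w hub",W,(.575,.103),.03,.057,.08);reg("w tt",W,(.583,.1055),.08,.025,.037); 
I,W,*_=cap("top");reg("t bobbin",W,(.5606,-.117),.04,.047,.07);reg("t hub",W,(.575,.103),.03,.055,.08)
reg("t plate",W,(.465,.363),.12,.04,.052)
s=read_state(); print(s["position"],s["time_s"])
E
```

```text
w bobbin 2036 z 0.0572 mean [ 0.5618 -0.1165] rect [ 0.5609 -0.117   0.051   0.0509] ang 18.3 circ [ 0.5609 -0.1171  0.0261]
w hub 560 z 0.0661 mean [0.5765 0.1032] rect [0.5757 0.1042 0.0238 0.0241] ang 31.7 circ [0.5759 0.1046 0.0125]
w tt 8533 z 0.0321 mean [0.5936 0.1074] rect [0.5847 0.1079 0.1308 0.1309] ang 18.6 circ [0.5844 0.1081 0.066 ]
t bobbin 253 z 0.0555 mean [ 0.5557 -0.1248] rect [ 0.5559 -0.1243  0.04    0.0505] ang 53.1 circ [ 0.5592 -0.1199  0.0257]
t hub few 0
t plate 3771 z 0.0461 mean [0.4647 0.3621] rect [0.4652 0.3631 0.1506 0.1501] ang 82.5 circ [0.4653 0.3624 0.1037]
[0.57184883 0.00405879 0.18981153] 11.25
```

View pics/w3.png

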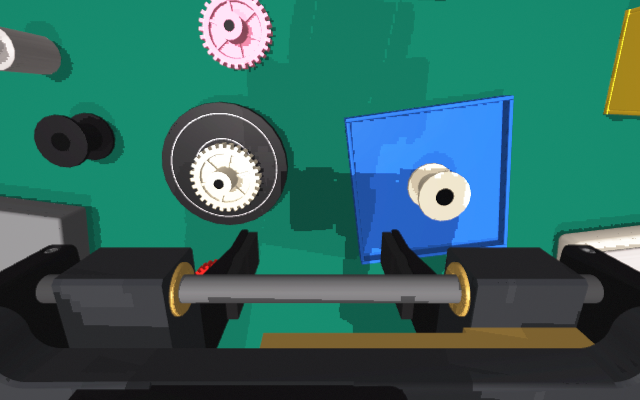

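Wrist view: the bobbin stands upright in the tray (445,197). The ivory gear is on the turntable (220,180), and the pink and red look-alikes are clear of it. Next, the gear.

>>> drive_tool(
  steps=[
    [60,0.01,-0.3,0,0,0,0],
    [60,0.025,-0.6,0,0,0,0],
    [60,0.025,-0.84,0,0,0,0],
    [60,0.025,-0.84,0.2,0,0,0],
    [60,0.025,-0.84,0.5,0,0,0],
    [60,0.025,-0.84,0.8,0,0,0],
    [60,0.025,-0.84,1,0,0,0],
    [60,0.025,-0.84,1,0,0,0],
  ],
)

```text
time_s: 12.05
position: [0.5725, 0.1024, 0.0661]
tcp_rot: [[1.0, -0.002, -0.009], [-0.002, -1.0, -0.0], [-0.009, 0.0, -1.0]]
force: [-0.0, -0.1, -0.2]
opening: 0.692
grasp_force: 0.0
```

>>> drive_tool(
  steps=[
    [60,0,0,0.1,0,0,0],
    [60,0,0,0.18,0,0,0],
    [60,0,0,0.2,0,0,0],
    [60,0,0,0.2,0,0,0],
    [50,0,0,0.2,0,0,0],
    [40,0,0,0.2,0,0,0],
  ],
)

```text
time_s: 12.65
position: [0.5758, 0.1041, 0.0466]
tcp_rot: [[1.0, 0.0, 0.001], [0.0, -1.0, -0.0], [0.001, 0.0, -1.0]]
force: [0.4, -0.7, 0.8]
opening: 0.586
grasp_force: 0.0
```

>>> drive_tool(
  steps=[
    [34,0,0,0,0,0,0],
    [30,0,0,0,0,0,0],
    [27,0,0,0,0,0,0],
    [25,0,0,0,0,0,0],
    [22,0,0,0,0,0,0],
    [15,0,0,0,0,0,0],
    [15,0,0,0,0,0,0],
    [15,0,0,0,0,0,0],
  ],
)

```text
time_s: 13.45
position: [0.5754, 0.1041, 0.0459]
tcp_rot: [[1.0, 0.0, -0.0], [0.0, -1.0, 0.0], [-0.0, -0.0, -1.0]]
force: [-0.4, 0.3, 1.1]
opening: 0.265
grasp_force: 30.0
```

>>> drive_tool(
  steps=[
    [15,0,0,0,0,0,0],
    [15,0,0,0,0,0,0],
    [15,0,0,0,0,0,0],
    [15,0,0,0,0,0,0],
  ],
)

```text
time_s: 13.85
position: [0.5754, 0.1041, 0.0459]
tcp_rot: [[1.0, -0.0, -0.0], [-0.0, -1.0, 0.0], [-0.0, -0.0, -1.0]]
force: [-0.7, 0.8, 1.1]
opening: 0.265
grasp_force: 30.0
```

>>> drive_tool(
  steps=[
    [15,0,0,-0.08,0,0,0],
    [15,0,0,-0.25,0,0,0],
    [15,0,0,-0.5,0,0,0],
    [15,0,0,-0.75,0,0,0],
    [15,0,0,-0.92,0,0,0],
    [15,0,0,-1,0,0,0],
    [15,0,0,-1,0,0,0],
  ],
)

```text
time_s: 14.55
position: [0.5762, 0.104, 0.1675]
tcp_rot: [[1.0, 0.0, 0.003], [0.0, -1.0, -0.0], [0.003, 0.0, -1.0]]
force: [0.5, -0.5, -0.5]
opening: 0.262
grasp_force: 30.0
```

>>> drive_tool(
  steps=[
    [15,-0.03,-0.08,0,0,0,0],
    [15,-0.1,-0.24,0,0,0,0],
    [15,-0.2,-0.48,0,0,0,0],
    [15,-0.3,-0.72,0,0,0,0],
  ],
)

```text
time_s: 14.95
position: [0.5375, 0.1913, 0.164]
tcp_rot: [[1.0, -0.001, -0.004], [-0.001, -1.0, -0.0], [-0.004, 0.0, -1.0]]
force: [0.6, -0.2, -0.4]
opening: 0.266
grasp_force: 30.0
```

>>> drive_tool(
  steps=[
    [15,-0.1,-0.24,0,0,0,0],
    [15,-0.2,-0.48,0,0,0,0],
    [15,-0.3,-0.72,0,0,0,0],
  ],
)

```text
time_s: 15.25
position: [0.5011, 0.2781, 0.164]
tcp_rot: [[1.0, 0.0, -0.004], [0.0, -1.0, -0.001], [-0.004, 0.001, -1.0]]
force: [-0.1, 0.1, -1.0]
opening: 0.266
grasp_force: 30.0
```

>>> drive_tool(
  steps=[
    [15,-0.1,-0.24,0,0,0,0],
    [15,-0.2,-0.48,0,0,0,0],
    [15,-0.27,-0.66,0,0,0,0],
    [15,-0.3,-0.73,0,0,0,0],
    [15,-0.3,-0.73,0,0,0,0],
    [15,-0.3,-0.73,0,0,0,0],
    [15,-0.3,-0.73,0,0,0,0],
  ],
)

```text
time_s: 15.95
position: [0.4677, 0.3633, 0.1656]
tcp_rot: [[1.0, -0.001, -0.001], [-0.001, -1.0, -0.001], [-0.001, 0.001, -1.0]]
force: [-0.1, 0.2, -0.4]
opening: 0.266
grasp_force: 30.0
```

```bash
python3 - <<'E'
from h import *
I,W,*_=cap("wrist");reg("w plate",W,(.4665,.365),.12,.043,.053); reg("w rim",W,(.4665,.365),.05,.14,.172)
I,W,*_=cap("top");reg("t tt",W,(.583,.1055),.08,.025,.037); reg("t rim",W,(.4665,.365),.05,.15,.172)
s=read_state(); print(s["position"],s["time_s"])
E
```

```text
w plate 16295 z 0.0481 mean [0.4953 0.3682] rect [0.4706 0.3656 0.1504 0.1428] ang 82.4 circ [0.4703 0.3661 0.1022]
w rim 5037 z 0.1650 mean [0.4852 0.3628] rect [0.4815 0.3626 0.0697 0.0427] ang 88.8 circ [0.4695 0.3629 0.035 ]
t tt 2143 z 0.0302 mean [0.5822 0.1054] rect [0.5828 0.1053 0.1301 0.1307] ang 74.4 circ [0.5834 0.1052 0.0664]
t rim 43 z 0.1621 mean [0.4682 0.3427] rect [0.4681 0.3434 0.0387 0.0071] ang 1.3 circ [0.4681 0.3438 0.0194]
[0.46788837 0.36337706 0.16583509] 16.05
```

>>> drive_tool(
  steps=[
    [15,-0.014,-0.017,0.08,0,0,0],
    [15,-0.014,-0.017,0.25,0,0,0],
    [15,-0.014,-0.017,0.45,0,0,0],
    [15,-0.014,-0.017,0.65,0,0,0],
    [15,-0.014,-0.017,0.77,0,0,0],
    [15,-0.014,-0.017,0.82,0,0,0],
    [15,-0.014,-0.017,0.84,0,0,0],
    [15,-0.014,-0.017,0.84,0,0,0],
  ],
)

```text
time_s: 16.85
position: [0.4661, 0.3666, 0.0654]
tcp_rot: [[1.0, -0.0, 0.001], [-0.0, -1.0, 0.0], [0.001, -0.0, -1.0]]
force: [-0.2, -0.4, -0.6]
opening: 0.267
grasp_force: 30.0
```

>>> drive_tool(
  steps=[
    [15,0,0,0.01,0,0,0],
    [15,0,0,0.015,0,0,0],
    [15,0,0,0.015,0,0,0],
    [15,0,0,0.015,0,0,0],
  ],
)

```text
time_s: 17.25
position: [0.4658, 0.3666, 0.0637]
tcp_rot: [[1.0, 0.0, 0.001], [0.0, -1.0, 0.0], [0.001, -0.0, -1.0]]
force: [0.3, -1.0, -0.7]
opening: 0.266
grasp_force: 30.0
```

>>> drive_tool(
  steps=[
    [15,0,0,0.006,0,0,0],
    [15,0,0,0.011,0,0,0],
    [15,0,0,0.013,0,0,0],
    [15,0,0,0.013,0,0,0],
  ],
)

```text
time_s: 17.65
position: [0.4657, 0.3665, 0.0619]
tcp_rot: [[1.0, 0.0, 0.0], [0.0, -1.0, 0.0], [0.0, -0.0, -1.0]]
force: [-0.3, -0.6, 1.3]
opening: 0.266
grasp_force: 30.0
```

>>> drive_tool(
  steps=[
    [20,0,0,0,0,0,0],
    [26,0,0,0,0,0,0],
    [34,0,0,0,0,0,0],
    [45,0,0,0,0,0,0],
    [50,0,0,0,0,0,0],
    [50,0,0,0,0,0,0],
    [50,0,0,-0.05,0,0,0],
    [50,0,0,-0.2,0,0,0],
  ],
)

```text
time_s: 18.45
position: [0.4644, 0.3658, 0.0848]
tcp_rot: [[1.0, -0.0, -0.004], [-0.0, -1.0, -0.002], [-0.004, 0.002, -1.0]]
force: [-0.7, -0.4, -0.0]
opening: 0.567
grasp_force: 0.0
```

>>> drive_tool(
  steps=[
    [50,0,0,-0.3,0,0,0],
    [50,0,0,-0.6,0,0,0],
    [80,0,0,-0.9,0,0,0],
    [87,0,0,-0.9,0,0,0],
    [87,0,0,-0.9,0,0,0],
  ],
)

```text
time_s: 18.95
position: [0.466, 0.3667, 0.195]
tcp_rot: [[1.0, 0.0, 0.002], [0.0, -1.0, 0.001], [0.002, -0.001, -1.0]]
force: [-1.0, -0.5, -1.2]
opening: 0.762
grasp_force: 0.0
```

```bash
python3 - <<'E'
from h import *
I,W,*_=cap("wrist");cv2.imwrite("pics/w4.png",I);reg("w plate",W,(.4665,.365),.12,.043,.053); reg("w rim",W,(.4665,.365),.05,.056,.07); reg("w hub",W,(.4665,.365),.05,.077,.09)
s=read_state(); print(s["position"],s["time_s"])
E
```

```text
w plate 16477 z 0.0481 mean [0.4756 0.3657] rect [0.4674 0.3662 0.1502 0.1493] ang 82.3 circ [0.4672 0.3663 0.1042]
w rim 2956 z 0.0613 mean [0.4677 0.366 ] rect [0.4659 0.3661 0.0696 0.0696] ang 84.7 circ [0.4655 0.3661 0.0355]
w hub 531 z 0.0822 mean [0.4665 0.366 ] rect [0.4659 0.3663 0.0241 0.0233] ang 0.1 circ [0.4659 0.366  0.0123]
[0.46505081 0.36614306 0.19356801] 19.0
```

View pics/w4.png

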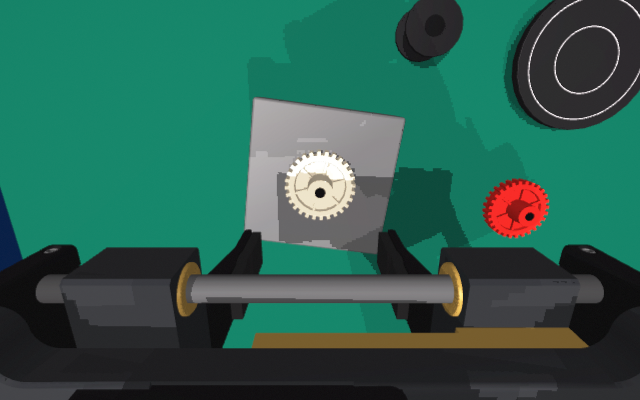

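The gear sits on the plate within 1.5 mm of its centre, upright at (320,185). Now I travel to the cover.

>>> drive_tool(
  steps=[
    [87,0,0.34,0,0,0,0],
    [87,0,0.67,0,0,0,0],
    [87,0,1,0,0,0,0],
  ],
)

```text
time_s: 19.3
position: [0.464, 0.245, 0.1918]
tcp_rot: [[1.0, 0.001, -0.004], [0.001, -1.0, -0.001], [-0.004, 0.001, -1.0]]
force: [-0.5, -0.2, -0.1]
opening: 0.985
grasp_force: 0.0
```

>>> drive_tool(
  steps=[
    [87,0,0.34,0,0,0,0],
    [87,0,0.67,0,0,0,0],
    [87,0,1,0,0,0,0],
  ],
)

```text
time_s: 19.6
position: [0.4641, 0.1249, 0.1921]
tcp_rot: [[1.0, 0.0, -0.004], [0.0, -1.0, -0.0], [-0.004, 0.0, -1.0]]
force: [0.3, 0.3, 0.6]
opening: 0.997
grasp_force: 0.0
```

>>> drive_tool(
  steps=[
    [87,0,0.34,0,0,0,0],
    [87,0,0.67,0,0,0,0],
    [87,0,1,0,0,0,0],
  ],
)

```text
time_s: 19.9
position: [0.4641, 0.0052, 0.1922]
tcp_rot: [[1.0, -0.0, -0.004], [-0.0, -1.0, 0.001], [-0.004, -0.001, -1.0]]
force: [-0.1, 0.4, -0.2]
opening: 1.002
grasp_force: 0.0
```

>>> drive_tool(
  steps=[
    [87,0,0.34,0,0,0,0],
    [87,0,0.67,0,0,0,0],
    [87,0,1,0,0,0,0],
  ],
)

```text
time_s: 20.2
position: [0.4642, -0.1146, 0.1921]
tcp_rot: [[1.0, -0.0, -0.004], [-0.0, -1.0, 0.002], [-0.004, -0.002, -1.0]]
force: [-0.1, -0.8, -0.9]
opening: 1.003
grasp_force: 0.0
```

>>> drive_tool(
  steps=[
    [87,0,0.34,0,0,0,0],
    [87,0,0.67,0,0,0,0],
    [87,0,1,0,0,0,0],
  ],
)

```text
time_s: 20.5
position: [0.4643, -0.2344, 0.1919]
tcp_rot: [[1.0, -0.001, -0.003], [-0.001, -1.0, 0.003], [-0.003, -0.003, -1.0]]
force: [0.3, -0.3, -0.4]
opening: 0.999
grasp_force: 0.0
```

>>> drive_tool(
  steps=[
    [87,-0.06,0.34,0,0,0,0],
    [87,-0.12,0.67,0,0,0,0],
    [87,-0.2,1,0,0,0,0],
    [87,-0.2,1,0,0,0,0.09],
    [87,-0.2,1,0,0,0,0.18],
    [87,-0.2,1,0,0,0,0.271],
    [87,-0.2,1,0,0,0,0.271],
    [87,-0.2,1,0,0,0,0.271],
  ],
)

```text
time_s: 21.3
position: [0.4411, -0.3528, 0.1924]
tcp_rot: [[0.92, -0.393, -0.002], [-0.393, -0.92, 0.002], [-0.003, -0.001, -1.0]]
force: [-0.8, -0.2, 0.4]
opening: 0.999
grasp_force: 0.0
```

```bash
python3 - <<'E'
from h import *
I,W,*_=cap("wrist");cv2.imwrite("pics/w5.png",I);reg("w cover",W,(.44,-.367),.06,.075,.095); reg("w pan",W,(.4424,-.365),.12,.0515,.06)
I,W,*_=cap("top");reg("t tt",W,(.583,.1055),.08,.025,.037)
s=read_state(); print(s["position"],s["tcp_rot"][:,:2].round(4).tolist(),s["joint_positions"].round(1),s["time_s"])
E
```

```text
w cover 6124 z 0.0841 mean [ 0.4444 -0.3683] rect [ 0.4416 -0.3675  0.056   0.0946] ang 66.1 circ [ 0.4415 -0.3669  0.0534]
w pan 12635 z 0.0541 mean [ 0.4511 -0.3698] rect [ 0.4425 -0.3665  0.1299  0.1501] ang 7.7 circ [ 0.4424 -0.3662  0.0979]
t tt 2149 z 0.0304 mean [0.5823 0.1054] rect [0.5827 0.1049 0.13   0.1304] ang 44.3 circ [0.583  0.1054 0.0659]
[ 0.4414503  -0.35304756  0.19300737] [[0.9194, -0.3934], [-0.3934, -0.9194], [-0.0014, -0.0007]] [-50.   27.8  92.5   0.   59.8  63.2] 21.4
```

View pics/w5.png

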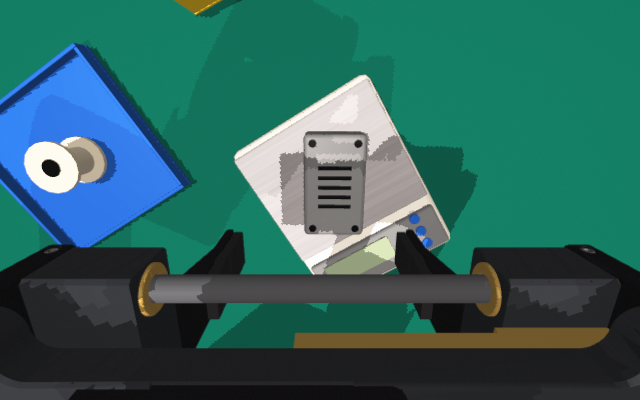

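Wrist view: the cover is on the pan at (336,183), aligned with the fingers, and its measured 56x95 mm footprint matches. The pan is fitted at 130x150, centre (0.4425,-0.3665). I now descend.

>>> drive_tool(
  steps=[
    [87,0.048,0.111,0.1,0,0,0.008],
    [87,0.048,0.111,0.35,0,0,0.008],
    [87,0.048,0.111,0.6,0,0,0.008],
    [87,0.048,0.111,0.85,0,0,0.008],
    [87,0.048,0.111,0.95,0,0,0.008],
    [87,0.048,0.111,0.95,0,0,0.008],
    [87,0.048,0.111,0.95,0,0,0.008],
  ],
)

```text
time_s: 22.1
position: [0.4421, -0.3689, 0.0801]
tcp_rot: [[0.914, -0.406, 0.001], [-0.406, -0.914, -0.001], [0.001, 0.001, -1.0]]
force: [0.1, -0.7, 0.2]
opening: 1.003
grasp_force: 0.0
```

>>> drive_tool(
  steps=[
    [87,0,0,0.1,0,0,0],
    [87,0,0,0.17,0,0,0],
    [87,0,0,0.17,0,0,0],
    [75,0,0,0.17,0,0,0],
    [65,0,0,0.17,0,0,0],
    [60,0,0,0.17,0,0,0],
    [54,0,0,0.17,0,0,0],
    [45,0,0,0.17,0,0,0],
  ],
)

```text
time_s: 22.9
position: [0.4418, -0.3681, 0.0596]
tcp_rot: [[0.914, -0.406, 0.0], [-0.406, -0.914, -0.0], [0.0, 0.0, -1.0]]
force: [0.1, -0.6, -0.0]
opening: 0.643
grasp_force: 30.0
```

>>> drive_tool(
  steps=[
    [45,0,0,0,0,0,0],
    [45,0,0,0,0,0,0],
    [45,0,0,0,0,0,0],
  ],
)

```text
time_s: 23.2
position: [0.4418, -0.3681, 0.0596]
tcp_rot: [[0.914, -0.406, 0.0], [-0.406, -0.914, -0.0], [0.0, 0.0, -1.0]]
force: [-1.2, 0.1, 2.7]
opening: 0.639
grasp_force: 30.0
```

>>> drive_tool(
  steps=[
    [45,0,0,-0.08,0,0,0],
    [45,0,0,-0.25,0,0,0],
    [45,0,0,-0.5,0,0,0],
    [45,0,0,-0.75,0,0,0],
    [45,0,0,-0.92,0,0,0],
    [45,0,0,-1,0,0,0],
    [45,0,0,-1,0,0,0],
  ],
)

```text
time_s: 23.9
position: [0.4422, -0.3686, 0.1808]
tcp_rot: [[0.914, -0.406, 0.002], [-0.406, -0.914, -0.002], [0.003, 0.001, -1.0]]
force: [0.0, 0.3, -1.2]
opening: 0.638
grasp_force: 30.0
```

>>> drive_tool(
  steps=[
    [45,-0.01,-0.08,0,0,0,0],
    [45,-0.03,-0.27,0,0,0,0],
    [45,-0.07,-0.54,0,0,0,0],
    [45,-0.105,-0.82,0,0,0,0],
  ],
)

```text
time_s: 24.3
position: [0.4693, -0.2709, 0.1775]
tcp_rot: [[0.913, -0.408, -0.003], [-0.408, -0.913, 0.003], [-0.004, -0.002, -1.0]]
force: [0.1, -0.0, -1.2]
opening: 0.641
grasp_force: 30.0
```

>>> drive_tool(
  steps=[
    [45,-0.03,-0.27,0,0,0,0],
    [45,-0.07,-0.54,0,0,0,0],
    [45,-0.105,-0.82,0,0,0,0],
  ],
)

```text
time_s: 24.6
position: [0.4977, -0.1754, 0.1776]
tcp_rot: [[0.914, -0.407, -0.003], [-0.407, -0.914, 0.002], [-0.004, -0.001, -1.0]]
force: [-0.3, -0.3, -0.6]
opening: 0.641
grasp_force: 30.0
```

>>> drive_tool(
  steps=[
    [45,-0.03,-0.27,0,0,0,0],
    [45,-0.07,-0.54,0,0,0,0],
    [45,-0.105,-0.82,0,0,0,0],
  ],
)

```text
time_s: 24.9
position: [0.5259, -0.0806, 0.1776]
tcp_rot: [[0.914, -0.406, -0.004], [-0.406, -0.914, 0.002], [-0.004, 0.0, -1.0]]
force: [0.2, -0.5, -0.9]
opening: 0.643
grasp_force: 30.0
```

>>> drive_tool(
  steps=[
    [45,-0.03,-0.27,0,0,0,0],
    [45,-0.07,-0.54,0,0,0,0],
    [45,-0.105,-0.82,0,0,0,0],
  ],
)

```text
time_s: 25.2
position: [0.5542, 0.0142, 0.1775]
tcp_rot: [[0.914, -0.406, -0.004], [-0.406, -0.914, 0.001], [-0.004, 0.001, -1.0]]
force: [-0.3, 0.1, -0.2]
opening: 0.639
grasp_force: 30.0
```

>>> drive_tool(
  steps=[
    [45,-0.03,-0.27,0,0,0,0],
    [45,-0.07,-0.52,0,0,0,0],
    [45,-0.1,-0.75,0,0,0,0],
    [45,-0.105,-0.82,0,0,0,0],
    [45,-0.105,-0.82,0,0,0,0],
    [45,-0.105,-0.82,0,0,0,0],
    [45,-0.105,-0.82,0,0,0,0],
  ],
)

```text
time_s: 25.9
position: [0.5834, 0.1059, 0.1788]
tcp_rot: [[0.913, -0.408, -0.002], [-0.408, -0.913, -0.0], [-0.001, 0.001, -1.0]]
force: [-0.7, -0.2, -0.7]
opening: 0.639
grasp_force: 30.0
```

```bash
python3 - <<'E'
from h import *
I,W,*_=cap("wrist");reg("w cover",W,(.5845,.108),.06,.185,.22); reg("w tt",W,(.5845,.108),.08,.0285,.036)
s=read_state(); print(s["position"],s["tcp_rot"][:,:2].round(4).tolist(),s["joint_positions"].round(1),s["time_s"])
E
```

```text
w cover 16003 z 0.2034 mean [0.5957 0.1007] rect [0.586  0.105  0.0813 0.0887] ang 65.4 circ [0.5849 0.1049 0.0517]
w tt 5387 z 0.0321 mean [0.6155 0.0957] rect [0.6044 0.1009 0.1301 0.0885] ang 69.8 circ [0.5846 0.1078 0.0658]
[0.583644   0.10587677 0.17909191] [[0.913, -0.4079], [-0.4079, -0.913], [-0.0007, 0.0006]] [ -0.5  30.8  89.2  -0.   60.  113.6] 25.95
```

>>> drive_tool(
  steps=[
    [45,0,-0.019,0.1,0,0,0],
    [45,0,-0.019,0.3,0,0,0],
    [45,0,-0.019,0.5,0,0,0],
    [45,0,-0.019,0.7,0,0,0],
    [45,0,-0.019,0.88,0,0,0],
    [45,0,-0.019,1,0,0,0],
    [45,0,-0.019,1,0,0,0],
  ],
)

```text
time_s: 26.65
position: [0.5831, 0.1088, 0.0569]
tcp_rot: [[0.913, -0.407, -0.005], [-0.407, -0.913, -0.0], [-0.005, 0.002, -1.0]]
force: [-0.2, -0.3, -0.4]
opening: 0.64
grasp_force: 30.0
```

>>> drive_tool(
  steps=[
    [45,0,0,0.06,0,0,0],
    [45,0,0,0.12,0,0,0],
    [45,0,0,0.15,0,0,0],
    [45,0,0,0.165,0,0,0],
    [45,0,0,0.165,0,0,0],
    [45,0,0,0.165,0,0,0],
  ],
)

```text
time_s: 27.25
position: [0.5852, 0.1093, 0.0399]
tcp_rot: [[0.914, -0.406, 0.001], [-0.406, -0.914, 0.0], [0.001, -0.0, -1.0]]
force: [0.3, 0.4, -0.5]
opening: 0.64
grasp_force: 30.0
```

>>> drive_tool(
  steps=[
    [45,0,0.012,0,0,0,0],
    [45,0,0.012,0.008,0,0,0],
    [45,0,0.012,0.014,0,0,0],
    [45,0,0.012,0.018,0,0,0],
    [45,0,0.012,0.018,0,0,0],
    [45,0,0.012,0.018,0,0,0],
  ],
)

```text
time_s: 27.85
position: [0.5844, 0.1079, 0.0376]
tcp_rot: [[0.914, -0.406, 0.0], [-0.406, -0.914, -0.0], [0.0, 0.0, -1.0]]
force: [-0.6, -0.3, 1.2]
opening: 0.638
grasp_force: 30.0
```

>>> drive_tool(
  steps=[
    [52,0,0,0,0,0,0],
    [58,0,0,0,0,0,0],
    [66,0,0,0,0,0,0],
    [76,0,0,0,0,0,0],
    [87,0,0,0,0,0,0],
    [87,0,0,0,0,0,0],
    [87,0,0,0,0,0,0],
    [87,0,0,-0.05,0,0,0],
  ],
)

```text
time_s: 28.65
position: [0.5837, 0.1079, 0.0429]
tcp_rot: [[0.914, -0.406, -0.002], [-0.406, -0.914, 0.0], [-0.002, 0.001, -1.0]]
force: [-0.1, -0.6, -0.1]
opening: 0.996
grasp_force: 0.0
```

>>> drive_tool(
  steps=[
    [87,0,0,-0.1,0,0,0],
    [87,0,0,-0.4,0,0,0],
    [87,0,0,-0.8,0,0,0],
    [87,0,0,-1,0,0,0],
  ],
)

```text
time_s: 29.05
position: [0.5865, 0.1079, 0.1682]
tcp_rot: [[0.914, -0.406, 0.007], [-0.406, -0.914, -0.0], [0.006, -0.003, -1.0]]
force: [0.3, 0.7, -0.2]
opening: 0.995
grasp_force: 0.0
```

>>> drive_tool(
  steps=[
    [87,0.1,0.3,-0.1,0,0,0],
    [87,0.2,0.6,-0.2,0,0,0],
    [87,0.29,0.9,-0.2,0,0,0],
  ],
)

```text
time_s: 29.35
position: [0.5738, -0.0061, 0.1908]
tcp_rot: [[0.914, -0.405, 0.006], [-0.405, -0.914, -0.001], [0.006, -0.001, -1.0]]
force: [0.6, -0.2, -0.6]
opening: 1.0
grasp_force: 0.0
```

>>> drive_tool(
  steps=[
    [87,0.1,0.3,0,0,0,0],
    [87,0.2,0.6,0,0,0,0],
    [87,0.29,0.895,0,0,0,0],
    [87,0.29,0.895,0,0,0,0],
    [87,0.29,0.895,0,0,0,0],
  ],
)

```text
time_s: 29.85
position: [0.5604, -0.1179, 0.1883]
tcp_rot: [[0.913, -0.408, 0.001], [-0.408, -0.913, 0.0], [0.001, -0.0, -1.0]]
force: [-1.0, -0.6, 0.5]
opening: 0.998
grasp_force: 0.0
```

```bash
python3 - <<'E'
from h import *
I,W,*_=cap("wrist");cv2.imwrite("pics/w6.png",I);reg("w bobbin",W,(.5606,-.117),.04,.047,.07); reg("w cover",W,(.5845,.108),.07,.055,.07); reg("w tt",W,(.5845,.108),.08,.0285,.036)
reg("w pan",W,(.4424,-.365),.12,.0515,.06)
s=read_state(); print(s["position"],s["time_s"])
E
```

```text
w bobbin 2073 z 0.0572 mean [ 0.5617 -0.1177] rect [ 0.561  -0.1173  0.0506  0.0512] ang 73.8 circ [ 0.561  -0.1172  0.026 ]
w cover 2178 z 0.0619 mean [0.6093 0.0937] rect [0.6081 0.0969 0.0566 0.0424] ang 66.4 circ [0.6071 0.0963 0.0338]
w tt 3591 z 0.0321 mean [0.5993 0.0808] rect [0.5989 0.094  0.1316 0.0919] ang 47.0 circ [0.5845 0.1076 0.0663]
w pan 13810 z 0.0541 mean [ 0.453  -0.3548] rect [ 0.4415 -0.3591  0.1323  0.1366] ang 7.2 circ [ 0.4542 -0.3583  0.0855]
[ 0.56033661 -0.11691174  0.18805344] 29.9
```

View pics/w6.png

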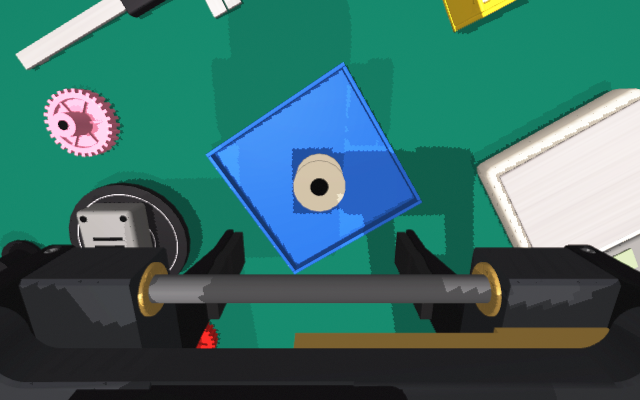

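The bobbin stands in the tray at (319,187), centred between the fingers, and the cover lies on the turntable at (110,230). I now descend on the bobbin.

>>> drive_tool(
  steps=[
    [87,0,0,0.1,0,0,0],
    [87,0,0,0.35,0,0,0],
    [87,0,0,0.6,0,0,0],
    [87,0,0,0.85,0,0,0],
    [87,0,0,1,0,0,0],
    [87,0,0,1,0,0,0],
  ],
)

```text
time_s: 30.5
position: [0.558, -0.1147, 0.0641]
tcp_rot: [[0.915, -0.405, -0.007], [-0.405, -0.915, 0.003], [-0.008, -0.0, -1.0]]
force: [-0.3, 0.1, 0.2]
opening: 0.998
grasp_force: 0.0
```

>>> drive_tool(
  steps=[
    [87,0,0,0.15,0,0,0],
    [87,0,0,0.28,0,0,0],
    [87,0,0,0.28,0,0,0],
    [70,0,0,0.28,0,0,0],
    [60,0,0,0.28,0,0,0],
    [54,0,0,0.28,0,0,0],
    [48,0,0,0.28,0,0,0],
    [40,0,0,0.28,0,0,0],
  ],
)

```text
time_s: 31.3
position: [0.5608, -0.1174, 0.0343]
tcp_rot: [[0.914, -0.406, 0.001], [-0.406, -0.914, -0.0], [0.001, -0.0, -1.0]]
force: [-0.6, 0.8, 0.1]
opening: 0.629
grasp_force: 0.0
```

>>> drive_tool(
  steps=[
    [40,0,0,0,0,0,0],
    [40,0,0,0,0,0,0],
    [40,0,0,0,0,0,0],
  ],
)

```text
time_s: 31.6
position: [0.5606, -0.1174, 0.0341]
tcp_rot: [[0.914, -0.406, 0.0], [-0.406, -0.914, -0.0], [0.0, 0.0, -1.0]]
force: [-0.4, 0.1, 3.6]
opening: 0.57
grasp_force: 30.0
```

>>> drive_tool(
  steps=[
    [40,0,0,-0.08,0,0,0],
    [40,0,0,-0.25,0,0,0],
    [40,0,0,-0.5,0,0,0],
    [40,0,0,-0.75,0,0,0],
    [40,0,0,-0.92,0,0,0],
    [40,0,0,-1,0,0,0],
    [40,0,0,-1,0,0,0],
  ],
)

```text
time_s: 32.3
position: [0.5613, -0.1175, 0.1553]
tcp_rot: [[0.914, -0.406, 0.003], [-0.406, -0.914, -0.001], [0.003, -0.0, -1.0]]
force: [0.0, -0.2, -0.6]
opening: 0.566
grasp_force: 30.0
```

>>> drive_tool(
  steps=[
    [40,0,0.08,0,0,0,0],
    [40,-0.01,0.26,0,0,0,0],
    [40,-0.01,0.51,0,0,0,0],
    [40,-0.02,0.766,0,0,0,0],
  ],
)

```text
time_s: 32.7
position: [0.5194, -0.2007, 0.152]
tcp_rot: [[0.914, -0.405, -0.003], [-0.405, -0.914, 0.002], [-0.003, -0.0, -1.0]]
force: [0.0, 0.1, -0.4]
opening: 0.571
grasp_force: 30.0
```

>>> drive_tool(
  steps=[
    [40,-0.01,0.26,0,0,0,0],
    [40,-0.01,0.51,0,0,0,0],
    [40,-0.02,0.766,0,0,0,0],
  ],
)

```text
time_s: 33.0
position: [0.4795, -0.2841, 0.152]
tcp_rot: [[0.914, -0.407, -0.003], [-0.407, -0.914, 0.002], [-0.003, -0.001, -1.0]]
force: [0.4, 0.4, -0.4]
opening: 0.57
grasp_force: 30.0
```

>>> drive_tool(
  steps=[
    [40,-0.01,0.26,0,0,0,0],
    [40,-0.01,0.5,0,0,0,0],
    [40,-0.02,0.68,0,0,0,0],
    [40,-0.02,0.766,0,0,0,0],
    [40,-0.02,0.766,0,0,0,0],
    [40,-0.02,0.766,0,0,0,0],
  ],
)

```text
time_s: 33.6
position: [0.4415, -0.3653, 0.153]
tcp_rot: [[0.914, -0.407, -0.001], [-0.407, -0.914, 0.002], [-0.002, -0.001, -1.0]]
force: [0.5, 0.2, -1.2]
opening: 0.571
grasp_force: 30.0
```

>>> drive_tool(
  steps=[
    [40,0,0,0.1,0,0,0],
    [40,0,0,0.25,0,0,0],
    [40,0,0,0.42,0,0,0],
    [40,0,0,0.54,0,0,0],
    [40,0,0,0.6,0,0,0],
    [40,0,0,0.62,0,0,0],
    [40,0,0,0.62,0,0,0],
    [40,0,0,0.62,0,0,0],
  ],
)

```text
time_s: 34.4
position: [0.4423, -0.3664, 0.08]
tcp_rot: [[0.914, -0.406, 0.001], [-0.406, -0.914, -0.001], [0.001, 0.001, -1.0]]
force: [0.9, -1.2, -0.2]
opening: 0.571
grasp_force: 30.0
```

```bash
python3 - <<'E'
from h import *
I,W,*_=cap("wrist");reg("w pan",W,(.4424,-.365),.12,.0515,.06)
s=read_state(); print(s["position"],s["time_s"])
E
```

```text
w pan 26390 z 0.0542 mean [ 0.4643 -0.3775] rect [ 0.4423 -0.3663  0.1302  0.1503] ang 7.7 circ [ 0.4434 -0.3665  0.0973]
[ 0.44231234 -0.36657821  0.08009286] 34.45
```

Centred on the pan. I lower the last 5 mm gently.

>>> drive_tool(
  steps=[
    [40,0,0,0.015,0,0,0],
    [40,0,0,0.028,0,0,0],
    [40,0,0,0.036,0,0,0],
    [40,0,0,0.04,0,0,0],
    [40,0,0,0.04,0,0,0],
    [40,0,0,0.04,0,0,0],
  ],
)

```text
time_s: 35.05
position: [0.4418, -0.3664, 0.0751]
tcp_rot: [[0.914, -0.406, 0.0], [-0.406, -0.914, -0.0], [0.0, 0.0, -1.0]]
force: [-0.9, 1.0, 5.3]
opening: 0.57
grasp_force: 30.0
```

Contact. Release, retreat and check.

>>> drive_tool(
  steps=[
    [52,0,0,0,0,0,0],
    [58,0,0,0,0,0,0],
    [66,0,0,0,0,0,0],
    [76,0,0,0,0,0,0],
    [87,0,0,0,0,0,0],
    [87,0,0,0,0,0,0],
    [87,0,0,0,0,0,0],
    [87,0,0,-0.05,0,0,0],
  ],
)

```text
time_s: 35.85
position: [0.4414, -0.3658, 0.0801]
tcp_rot: [[0.914, -0.406, -0.001], [-0.406, -0.914, 0.001], [-0.002, -0.001, -1.0]]
force: [0.8, 1.0, 0.5]
opening: 0.992
grasp_force: 0.0
```

>>> drive_tool(
  steps=[
    [87,0,0,-0.1,0,0,0],
    [87,0,0,-0.4,0,0,0],
    [87,0,0,-0.8,0,0,0],
    [87,0,0,-1,0,0,0],
    [87,0,0,-1,0,0,0],
  ],
)

```text
time_s: 36.35
position: [0.444, -0.3687, 0.2062]
tcp_rot: [[0.914, -0.406, 0.007], [-0.406, -0.914, -0.009], [0.01, 0.005, -1.0]]
force: [0.2, -1.2, 0.2]
opening: 0.999
grasp_force: 0.0
```

```bash
python3 - <<'E'
from h import *
I,W,*_=cap("wrist");reg("w bobbin",W,(.4424,-.3665),.04,.088,.11)
I,W,*_=cap("scene");cv2.imwrite("pics/s7.png",I)
I,W,*_=cap("top")
reg("t cover",W,(.583,.1055),.06,.053,.07);reg("t tt",W,(.583,.1055),.08,.0285,.036)
reg("t hub",W,(.465,.363),.05,.075,.09);reg("t plate",W,(.465,.363),.12,.04,.052)
s=read_state(); print(s["position"],s["time_s"])
E
```

```text
w bobbin 2388 z 0.0982 mean [ 0.443  -0.3666] rect [ 0.4425 -0.3664  0.0509  0.0513] ang 87.8 circ [ 0.4419 -0.3661  0.0263]
t cover 899 z 0.0601 mean [0.581  0.1058] rect [0.5817 0.106  0.056  0.0959] ang 66.6 circ [0.5809 0.1057 0.0532]
t tt 1001 z 0.0307 mean [0.5809 0.1029] rect [0.5828 0.1053 0.1289 0.1303] ang 43.6 circ [0.5828 0.1056 0.0657]
t hub 86 z 0.0804 mean [0.4643 0.3629] rect [0.464  0.3628 0.0223 0.0229] ang 61.5 circ [0.4636 0.3631 0.0127]
t plate 3123 z 0.0462 mean [0.4648 0.361 ] rect [0.4654 0.3634 0.1523 0.1499] ang 82.5 circ [0.4651 0.3624 0.1041]
[ 0.44138944 -0.36567047  0.20052232] 36.5
```

View pics/s7.png

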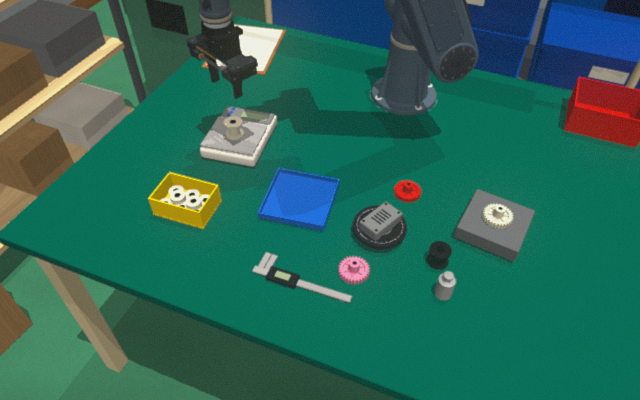

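The scene shows the cover on the turntable (380,220), the gear on the plate (498,215), the bobbin on the scale (234,127) and the tray empty. The bin, caliper and weight have not moved. All three samples are within 2 mm of centre.

```bash
python3 -c "from rig import order; print(order.hand_in())"
```

```text
the job is handed in; nothing more can be done
None
```

The job is handed in: the cover is on the turntable, the gear on the stone plate and the bobbin on the scale's pan, each upright and within about 2 mm of centre; with one parking place, the placing order was gear, cover, bobbin.

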